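# Stopper the attar vial and put it away in the drawer

### The job

One of the two attar vials leaning in the plywood rest, the square one with the flat-topped stopper, has that stopper standing proud: while it still leans there, gently press the stopper fully home. Then take the vial out and stand it upright in the open top drawer of the pink drawer unit, let go, and push the drawer fully shut. It is thin glass, so handle it with a light grip, and leave the round vial, the compact mirror, the lipstick and the jar on the unit where they are.

Things in the scene. Friction and masses are not known exactly. Their poses are not given: they have to be found in the camera images.
- vial: Square amber glass attar vial, 72 g; a grip of up to 40 N is safe. Body 28 x 28 x 52 mm, neck 16 mm wide, 8 mm tall, flat-topped stopper. Origin: centre of its underside; z along the vial to the stopper, x, y square to its sides. Starts leaning 30 degrees from vertical in either place of the rest, stopper end away from the robot; its y is level along the rest, x towards the rest's back.
- stopper (a joint): Slide of the square vial's brass stopper along the vial's z: 0 = fully home on the neck, positive = metres standing proud (starts 0.006 to 0.010, stop at 0.011). It is held wherever it is by a stiff detent friction of about 7 N. The stopper does not come off.
- stopper_top (a point): Centre of the flat top of the square vial's stopper (stopper 20 mm in diameter, 16 mm tall); z along the vial. With the stopper home it is 76 mm from the vial's origin.
- rest: Fixed plywood rest, base 100 (x) by 180 mm (y); origin under its middle. Two places, at y = +43 and -43 mm. A vial's foot stands on a ledge 22 mm up, at x = -20 mm; it leans back 30 degrees to +x on a spine 16 mm wide, 49 mm long. Cleats either side (43 mm over both) reach 20 mm up along the vial. The vial comes out along its own axis.
- round_vial: The other vial, round, 28 mm in diameter, body and neck as tall as the square one's, with a ball stopper 26 mm in diameter already home (86 mm in all), leaning in the other place of the rest; origin at the centre of its underside. Leave it there.
- unit: Fixed pink plastic drawer unit with two drawers, 170 mm deep (x), 160 mm wide (y), 190 mm high; origin under its middle on the table; its open front faces its own -x. Opening above the top drawer: the underside of the top panel is 184 mm above the table.
- top_drawer (a joint): Slide of the top drawer: 0 = shut (front panel flush with the unit's front), positive = metres pulled out towards the unit's -x; starts 0.10 to 0.125, stop at 0.13, friction about 1.5 N.
- drawer_spot (a point): Point on top of the top drawer's floor (87 mm above the table), on its midline, 50 mm behind the front panel's outer face; axes as the unit's; moves with the drawer. Drawer 146 mm wide, 150 mm long outside; front panel 5 mm thick, side and back walls 4 mm thick, 41 mm above the floor.
- drawer_front (a point): Middle of the top edge of the top drawer's front panel, on its outer face, 147 mm above the table; axes as the unit's. The panel is 64 mm tall; a small knob sticks out 16 mm from its outer face, 38 mm below this point, 18 mm in diameter.
- compact: Aluminium compact mirror, round, 72 mm in diameter, 12 mm thick, lying on the table; origin under its middle. Leave alone.
- lipstick: Lipstick standing on the table, 20 mm in diameter, 71 mm tall; origin under its middle. Leave alone.
- cream_jar: White jar 52 mm in diameter, 44 mm tall, standing on top of the drawer unit at the back; origin under its middle. Leave alone.
Mind the look-alikes: they are no part of the job. Leave any blue or green look-alike of the vial alone. There is more than one size of the unit; the one meant has the size given above.

How it is judged:
By the outcome, as a careful person would: the job done as asked, in the order asked, and still so for the second after the job is handed in, with the robot touching nothing.
It also fails if it takes over 54 s, if anything falls off the work surface, if the arm or the gripper's body presses on something with over 40 N, if the wrist force passes 120 N, or if a joint passes its speed limit or range.

### The arm

A 6-joint arm with a two-finger parallel gripper is mounted at the origin on the work surface. World frame = base frame: x ahead of the robot, y to its left, z up, the work surface at z = 0. Lengths are in mm, angles in degrees, forces in N, time in s.
With the tool pointing down it reaches from about 375 to 750 mm from the base axis. Payload 9 kg.
Tool frame: the origin (TCP) lies on the centre line of the jaws, within the pads' length; the fingertips stand 11 mm ahead of it and the grasp point (between the pads) lies 8 mm behind it (env.tip_reach is the distance from the TCP to the fingertips, in mm); z points along the fingers, y is the direction in which the jaws open and shut (so a half turn about z gives the same grasp; the last joint's range is limited). The gripper opens to 85 mm and grips with 20 to 120 N. Pads are 22 mm wide; open, the fingers measure 114 mm over their backs; the gripper's body (76 mm by 85 mm) begins 54 mm behind the grasp point. The pads swing forward as they close: fully open they stand 13 mm farther back than shut.
Start: joints at [-89.135, 5.964, 5.575, 89.605, 0, 77.527], TCP at [138.429, -583.843, 242.331] pointing down, gripper open.
Joint ranges: [-171.21, 171.21], [-48.23, 106.86], [-62.78, 66.21], [-105.2, 120.99], [-86.42, 89.51], [-180, 180]. Speed limits (degrees/s): [127.2, 127.2, 147.25, 180, 180, 180].

### API

Orientations are given as a 3x3 rotation matrix whose columns are the frame's x, y, z axes.
In Python, from workcell import env gives the robot as it stands.
- The arm moves only by the tool jog_arm, never from a script. Its argument "series" is one flat list of numbers, 7 for each row, row after row: the shift along the tool's x, y, z in m, then the turn, a rotation vector about the tool's x, y, z in rad, then the gripper's target within -1 to 1 (fully open at 1, half-way at 0, shut at -1). A call has 1 to 12 rows; each row shifts and turns the commanded pose from where the row before left it, along the tool's axes as they then stand; what a row does not reach is not made up. A row lasts 1/8 s, in which the tool goes at most 62.5 mm and 10.7 degrees, less where a joint would pass 70% of its speed; a pose out of reach is approached as far as the arm can. A call with a gripper value outside its range is refused whole. The fingers move at their own pace and stop on an object; "newtons" is the grip in N (left out, the last holds). Time passes only in rows, so rows that do not move let the fingers close. It gives the time, the measured TCP pose, the force and the opening at its end, in the units of the state.
- env.state(): the state, without advancing time (a new reading comes with each control period).
- env.capture(name): name is "scene" or "top" or "wrist"; returns the picture (400x640x3 uint8, red, green, blue); there is no depth.
- env.camera_info(name): a dict with "fx", "fy", "cx", "cy" (pixels), "D" ([k1, k2, p1, p2, k3] as OpenCV has them; the pictures are not rectified), "rvec" (rotation vector, rad) and "tvec" (3), from world to camera coordinates, as OpenCV has them. Camera axes: x right, y down, z forward; pixel columns grow to the right and rows downward; lengths in mm; the calibration is good to about 2 mm. A picture is of the moment at which its call begins: read the wrist's pose just before it. camera_info takes no time and is no camera call; for the wrist camera it gives the pose at the moment of the call.
- env.sign_off(): hands the job in, once; it reports no verdict.
The state is a dict: "clock": time; "joint_pos": joint angles; "joint_velocities": joint speeds; "effort": joint torques, N m; "position": TCP position; "tool_rot": TCP orientation; "force": force on the tool from outside, world axes, zero at the start; "wrist_torque": the same for the moment, N m; "opening": opening from 0.0 (shut) to 1.0 (fully open).
Only numpy, scipy, OpenCV 4.12 (cv2) and the standard library are available. Lean on these libraries where they do the work, as an engineer would, in place of code of your own. Each camera call takes 0.05 s, during which the arm holds its last target. There are 200 camera calls.

## Working session

There is one attempt and no reset: what is moved stays moved. The work goes in short steps, Python scripts to look and compute and a tool call to move; the robot and the scene stay as the last step left them, time stands still between calls to the robot, and variables do not carry over. Pictures are saved under pics/ and viewed, about 8 in all and at most 12, crops included, and the job is handed in when it is done.

Besides the shell and the picture viewer there is one more tool, called after ">>>" by a JSON object that holds its "method" and its "body", one argument or row to a line. jog_arm: Moves the arm, as the interface text tells. Its arguments: {"type":"object","properties":{"series":{"type":"array"},"newtons":{"type":"number"}},"required":["series"]}

```bash
mkdir -p pics; ls
python3 - <<'E'
from workcell import env
import cv2
for n in("scene","top"):
    cv2.imwrite(f"pics/{n}0.png",env.capture(n)[:,:,::-1]); i=env.camera_info(n); print(n,{k:(v.tolist() if hasattr(v,'tolist') else v) for k,v in i.items()})
print(env.state())
E
```

```text
pics
scene {'fx': 429.97923126475075, 'fy': 429.97923126475075, 'cx': 322.60366209031696, 'cy': 204.88527633444556, 'D': [-0.019244194975020446, 0.0, 0.0, 0.0, 0.0], 'rvec': [1.502483655714745, 2.0355598992043835, -0.8889982924773835], 'tvec': [130.06548825716413, -267.10408364397773, 1447.8121642357764]}
top {'fx': 489.30393058481775, 'fy': 489.30393058481775, 'cx': 312.1145907192049, 'cy': 195.49886936698815, 'D': [-0.11676741113372432, 0.0, 0.0, 0.0, 0.0], 'rvec': [2.179220929596159, -2.130766954934621, 0.16262915609369408], 'tvec': [38.844356271581084, 551.065505453984, 1177.2643031193932]}
{'clock': 0.1, 'joint_pos': array([-8.91349749e+01,  5.99439269e+00,  5.53254537e+00,  8.96058514e+01,
        1.20376839e-03,  7.75263218e+01]), 'joint_velocities': array([ 0.1266282 , -0.06502908,  0.09562575, -0.00533344,  0.05366319,
       -0.16969268]), 'effort': array([ 7.30755884e-03, -5.58211005e+01,  5.04716420e+01,  1.32616202e-02,
       -2.47044454e-04,  3.05471403e-06]), 'position': array([ 138.43128656, -583.51927747,  241.61820535]), 'tool_rot': array([[ 9.73023254e-01,  2.30707057e-01,  3.16928128e-06],
       [ 2.30706893e-01, -9.73022576e-01,  1.18174772e-03],
       [ 2.75721320e-04, -1.14913683e-03, -9.99999302e-01]]), 'force': array([-0.6195442 ,  1.00763354, -0.59189969]), 'wrist_torque': array([ 0.00768564, -0.01163963, -0.01077264]), 'opening': 1.0029328670208273}
```

View pics/scene0.png

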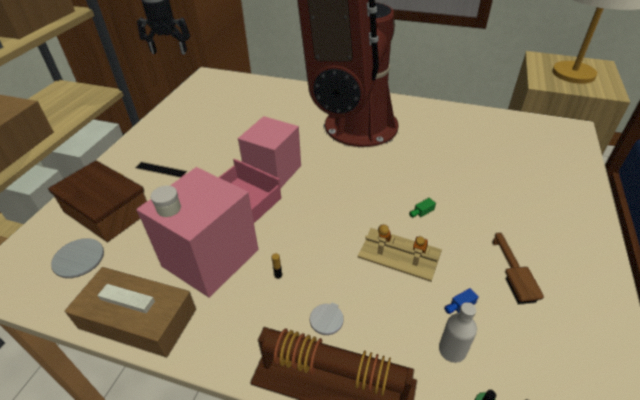

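View pics/top0.png

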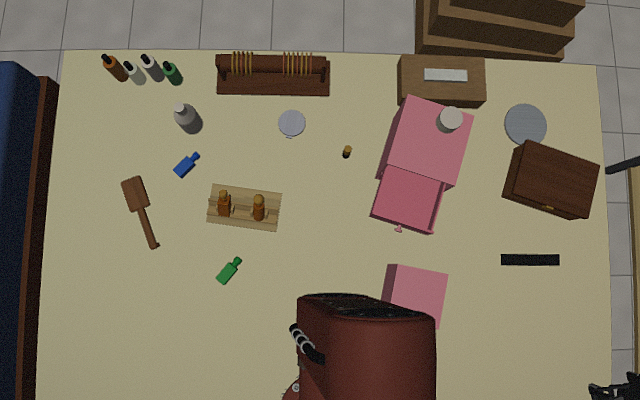

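Candidates: leaning vials at top px (223,203) and (258,208); blue (187,164) and green (229,270) look-alikes, bottles at upper left. Units: the large one with the jar (430,145, open drawer) and a small closed one (417,295). The large one is meant. Close crops of the rest and of the unit next.

Run:
```python
import cv2,numpy as np
s=cv2.imread("pics/scene0.png");t=cv2.imread("pics/top0.png")
f=lambda i,x,y,w,h:cv2.resize(i[y:y+h,x:x+w],(400,300),interpolation=cv2.INTER_CUBIC)
cv2.imwrite("pics/crop1.png",np.vstack([np.hstack([f(s,350,215,100,75),f(t,195,170,100,75)]),np.hstack([f(s,130,110,180,135),f(t,360,90,200,150)])]))
```

```text
(no output)
```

View pics/crop1.png

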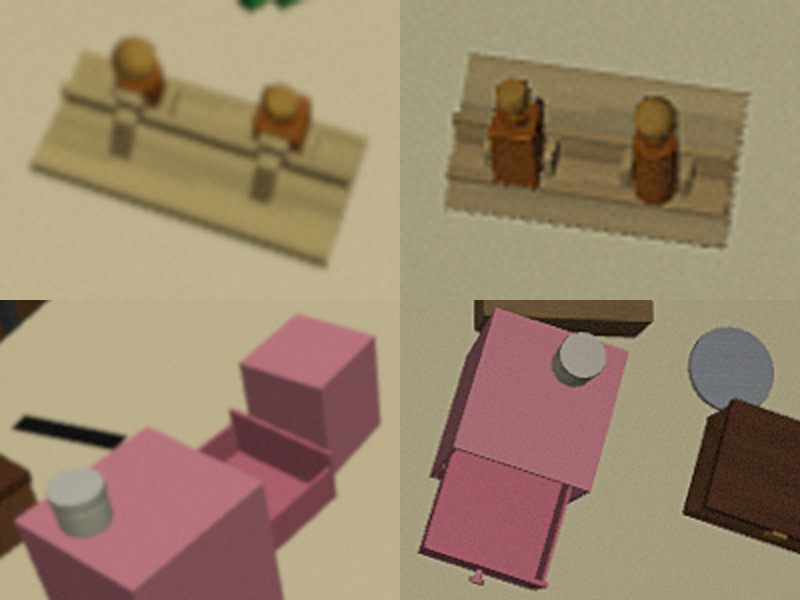

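```bash
cat > h.py <<'E'
from workcell import env
import cv2,numpy as np
from scipy.spatial.transform import Rotation as R
def cam(n):
    i=env.camera_info(n);return np.array([[i["fx"],0,i["cx"]],[0,i["fy"],i["cy"]],[0,0,1.]]),np.array(i["D"],float),np.array(i["rvec"],float),np.array(i["tvec"],float)
def rays(c,p):
    K,D,r,t=c;u=cv2.undistortPoints(np.array(p,float).reshape(-1,1,2),K,D)[:,0];M=cv2.Rodrigues(r)[0]
    return -M.T@t,(np.c_[u,np.ones(len(u))]@M)
def onz(c,p,z):
    o,d=rays(c,p);return o+d*((z-o[2])/d[:,2])[:,None]
def proj(c,P): return cv2.projectPoints(np.array(P,float).reshape(-1,1,3),c[2],c[3],c[0],c[1])[0][:,0]
E
python3 - <<'E'
from h import *
np.set_printoptions(precision=1,suppress=True)
c=cam("top")
def rect(n,p,z):
    P=onz(c,p,z);print(n,P[:,:2].tolist(),"centre",P.mean(0),"sides",[float(np.linalg.norm(P[k]-P[k-1])) for k in range(4)]);
    d=(P[0]+P[1]-P[2]-P[3]);print(" yaw",np.degrees(np.arctan2(d[1],d[0])));return P
for z in(6,12,22):rect("rest%d"%z,[(212.5,183.3),(282,193.3),(276.8,231.8),(206.3,222)],z)
rect("unit",[(407.5,94),(474,115),(454.5,186),(387,165)],190)
P=onz(c,[(370,216),(432.5,233.5)],147);print("front",P,np.linalg.norm(P[1]-P[0]))
print("jar top",onz(c,[(450,118)],234),"compact",onz(c,[(292,123)],12),"lip",onz(c,[(347,151)],71))
q=cam("scene")
s=lambda p:(350+p[0]/4,215+p[1]/4)
print("scene rest",onz(q,[s((85,53)),s((368,138)),s((327,265)),s((32,167))],10))
# stopper top: two view
o1,d1=rays(c,[(195+112/4,170+93/4)]);o2,d2=rays(q,[s((282,100))])
A=np.c_[d1[0],-d2[0]];k=np.linalg.lstsq(A,o2-o1,rcond=None)[0];print("stopper",o1+k[0]*d1[0],o2+k[1]*d2[0])
w=env.camera_info("wrist");st=env.state();M=cv2.Rodrigues(np.array(w["rvec"]))[0];T=st["tool_rot"]
print("wrist cam in tool",T.T@(-M.T@np.array(w["tvec"])-st["position"]),"axes",T.T@M.T,w["fx"])
E
```

```text
rest6 [[580.101689421555, 306.927891811238], [558.375093152816, 127.78801199930385], [459.9353335359981, 138.0129110520116], [480.3352978198547, 317.90146116600914]] centre [519.7 222.7   6. ] sides [100.36808316196829, 180.45260187777563, 98.96936310826175, 181.0415670637515]
 yaw -6.1046704612186495
rest12 [[579.1395563385072, 305.74782554479253], [557.518478501846, 127.47796508639878], [459.5568061546769, 137.65320540274251], [479.8576949911394, 316.6681001350138]] centre [519.  221.9  12. ] sides [99.88063070347421, 179.57620709513313, 98.48870374083238, 180.1623118844687]
 yaw -6.104670461218625
rest22 [[577.5360012000941, 303.7810484340501], [556.090787416896, 126.96122023155701], [458.9259271858082, 137.05369598729413], [479.06169027661383, 314.6124984166882]] centre [517.9 220.6  22. ] sides [99.06820993931737, 178.11554912406228, 97.68760479511702, 178.69688658566395]
 yaw -6.104670461218625
unit [[765.7455166699112, -157.99949653734524], [721.8459430315762, -310.5300767253859], [557.3448374283338, -260.8897533231394], [600.4297422159764, -110.47029400033152]] centre [ 661.3 -210.   190. ] sides [172.01258784492703, 158.72224311081263, 171.82774936595294, 156.46828037505264]
 yaw -16.415848268578554
front [[ 491.3  -79.   147. ]
 [ 454.5 -221.5  147. ]] 147.08438018098957
jar top [[ 698.8 -241.1  234. ]] compact [[742.5 107.3  12. ]] lip [[657.6 -31.6  71. ]]
scene rest [[464.4 139.5  10. ]
 [484.4 318.3  10. ]
 [585.9 306.6  10. ]
 [564.5 130.2  10. ]]
stopper [543.3 264.1  89.7] [543.3 263.9  89.7]
wrist cam in tool [  71.2    0.7 -132.2] axes [[ 0.  -1.  -0.3]
 [ 1.   0.  -0. ]
 [ 0.  -0.3  1. ]] 358.5747374019236
```

Square vial: left one in the top view (223,193 stopper), flat-sided with shoulders. The round one is at (258,208) with a ball. Measured sizes agree (rest 100x180, unit 170x158). Writing a planner and setting out.

```bash
cat >> h.py <<'E'
def plan(pos,T,p0=None,T0=None):
    "constant body twist from the measured (or given) pose; prints total in m / rad"
    from scipy.linalg import logm
    s=env.state();p0=s["position"] if p0 is None else np.array(p0,float);T0=s["tool_rot"] if T0 is None else T0
    H=np.eye(4);H[:3,:3]=T0.T@T;H[:3,3]=T0.T@(np.array(pos,float)-p0)/1000
    w=R.from_matrix(H[:3,:3]).as_rotvec();H[:3,:3]=R.from_rotvec(w).as_matrix()
    # translation to apply per row is exact for n rows
    def row(n):
        L=logm(H).real/n
        from scipy.linalg import expm
        E=expm(L);return np.r_[E[:3,3],w/n]
    n=int(np.ceil(max(np.linalg.norm(H[:3,3])/.045,np.degrees(np.linalg.norm(w))/8,1)));print(n,"rows of",np.round(row(n),4).tolist())
    return n
def tool(yaw,tilt):
    "tool z down, x towards yaw; tilt>0: tool z leans back to -x"
    return R.from_euler("z",yaw,degrees=True).as_matrix()@R.from_euler("y",tilt,degrees=True).as_matrix()@np.diag([1,-1,-1.])
E
python3 - <<'E'
from h import *
print(tool(-6.4,30)); T0=env.state()["tool_rot"]
plan([440,-250,420],T0)
Tm=tool(-6.4,0)
plan([560,220,330],Tm,[440,-250,420],T0)
plan([581,259,155],tool(-6.4,30),[560,220,330],Tm)
E
```

```text
[[ 0.86062826 -0.11146893 -0.49688396]
 [-0.09653493 -0.99376792  0.05573447]
 [-0.5         0.         -0.8660254 ]]
11 rows of [0.0337, -0.0232, -0.0162, 0.0, 0.0, 0.0]
11 rows of [0.0142, -0.042, 0.0082, -0.0001, -0.0, 0.0313]
5 rows of [0.0106, -0.0082, 0.0339, -0.0, -0.1047, -0.0]
```

>>> {"method": "jog_arm", "body": {
  "series": [0.0337, -0.0232, -0.0162, 0, 0, 0, 1, 0.0337, -0.0232, -0.0162, 0, 0, 0, -1, 0.0337, -0.0232, -0.0162, 0, 0, 0, -1, 0.0337, -0.0232, -0.0162, 0, 0, 0, -1, 0.0337, -0.0232, -0.0162, 0, 0, 0, -1, 0.0337, -0.0232, -0.0162, 0, 0, 0, -1, 0.0337, -0.0232, -0.0162, 0, 0, 0, -1, 0.0337, -0.0232, -0.0162, 0, 0, 0, -1, 0.0337, -0.0232, -0.0162, 0, 0, 0, -1, 0.0337, -0.0232, -0.0162, 0, 0, 0, -1, 0.0337, -0.0232, -0.0162, 0, 0, 0, -1],
  "newtons": 20
}}

```text
clock: 1.48
position: [441.0, -248.8, 420.8]
tool_rot: [[0.973, 0.231, -0.0], [0.231, -0.973, 0.0], [-0.0, -0.0, -1.0]]
force: [-0.1, 0.4, -0.3]
opening: -0.001
```

>>> {"method": "jog_arm", "body": {
  "series": [0.0142, -0.042, 0.0082, 0, 0, 0.0313, -1, 0.0142, -0.042, 0.0082, 0, 0, 0.0313, -1, 0.0142, -0.042, 0.0082, 0, 0, 0.0313, -1, 0.0142, -0.042, 0.0082, 0, 0, 0.0313, -1, 0.0142, -0.042, 0.0082, 0, 0, 0.0313, -1, 0.0142, -0.042, 0.0082, 0, 0, 0.0313, -1, 0.0142, -0.042, 0.0082, 0, 0, 0.0313, -1, 0.0142, -0.042, 0.0082, 0, 0, 0.0313, -1, 0.0142, -0.042, 0.0082, 0, 0, 0.0313, -1, 0.0142, -0.042, 0.0082, 0, 0, 0.0313, -1, 0.0142, -0.042, 0.0082, 0, 0, 0.0313, -1]
}}

```text
clock: 2.85
position: [555.7, 148.2, 331.7]
tool_rot: [[1.0, 0.003, -0.004], [0.003, -0.998, 0.06], [-0.004, -0.06, -0.998]]
force: [0.6, -0.2, 0.8]
opening: -0.001
```

Run:
```python
from h import *
plan([581,259,155],tool(-6.4,30)); print(env.state()["joint_pos"],env.tip_reach)
```

```text
5 rows of [0.0117, -0.0207, 0.0349, -0.0057, -0.1032, 0.0255]
[1.08499886e-01 3.49184442e+00 1.23094635e+01 9.90250406e+01
 3.44411951e+00 1.79944850e+02] 11.0
```

Joint 6 is at its limit; I'll use the half-turned grasp (same for the jaws).

>>> {"method": "jog_arm", "body": {
  "series": [0, 0, 0, 0, 0, -0.178, -1, 0, 0, 0, 0, 0, -0.178, -1, 0, 0, 0, 0, 0, -0.178, -1, 0, 0, 0, 0, 0, -0.178, -1, 0, 0, 0, 0, 0, -0.178, -1, 0, 0, 0, 0, 0, -0.178, -1, 0, 0, 0, 0, 0, -0.178, -1, 0, 0, 0, 0, 0, -0.178, -1, 0, 0, 0, 0, 0, -0.178, -1, 0, 0, 0, 0, 0, -0.178, -1, 0, 0, 0, 0, 0, -0.178, -1, 0, 0, 0, 0, 0, -0.178, -1]
}}

```text
clock: 4.35
position: [555.4, 147.4, 331.9]
tool_rot: [[-0.542, 0.84, -0.004], [0.839, 0.541, 0.059], [0.052, 0.029, -0.998]]
force: [-0.3, 0.1, -0.5]
opening: 0.002
```

```bash
cat >> h.py <<'E'
def tool2(yaw,tilt): return tool(yaw,tilt)@np.diag([-1,-1,1.])
E
python3 - <<'E'
from h import *
plan([581,259,155],tool2(-6.4,30)); print(env.state()["joint_pos"])
E
```

```text
8 rows of [-0.0001, 0.0149, 0.0228, 0.035, 0.0566, -0.1063]
[4.59684027e-02 3.41075655e+00 1.22555823e+01 9.90507168e+01
 3.40337060e+00 5.72210563e+01]
```

>>> {"method": "jog_arm", "body": {
  "series": [0, 0.0149, 0.0228, 0.035, 0.0566, -0.1063, -1, 0, 0.0149, 0.0228, 0.035, 0.0566, -0.1063, -1, 0, 0.0149, 0.0228, 0.035, 0.0566, -0.1063, -1, 0, 0.0149, 0.0228, 0.035, 0.0566, -0.1063, -1, 0, 0.0149, 0.0228, 0.035, 0.0566, -0.1063, -1, 0, 0.0149, 0.0228, 0.035, 0.0566, -0.1063, -1, 0, 0.0149, 0.0228, 0.035, 0.0566, -0.1063, -1, 0, 0.0149, 0.0228, 0.035, 0.0566, -0.1063, -1, 0, 0, 0, 0, 0, 0, -1]
}}

```text
clock: 5.48
position: [580.1, 260.1, 150.6]
tool_rot: [[-0.857, 0.116, -0.502], [0.101, 0.993, 0.057], [0.505, -0.002, -0.863]]
force: [-0.1, -1.0, 1.6]
opening: -0.001
```

Run:
```python
from h import *
s=env.state();print(s["position"],s["joint_pos"],s["force"]);c=cam("wrist")
cv2.imwrite("pics/w1.png",env.capture("wrist")[:,:,::-1])
import pickle;pickle.dump((c,s["position"],s["tool_rot"]),open("w1.pkl","wb"))
print(proj(c,[s["position"]+11*s["tool_rot"][:,2],[546,263,93]]))
```

```text
[580.10418658 260.07321405 150.64226665] [  8.77614849  53.81516856  52.02570095 117.6846653    7.65154974
  13.46933076] [-0.11787686 -0.98601742  1.60636246]
[[316.62222403 262.43567341]
 [314.64103073 218.66634909]]
```

View pics/w1.png

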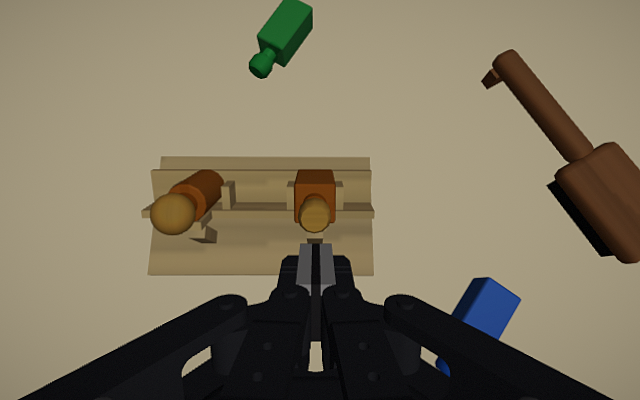

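Run:
```python
import cv2
i=cv2.imread("pics/w1.png")[155:275,245:385]
cv2.imwrite("pics/w1c.png",cv2.resize(i,(700,600),interpolation=cv2.INTER_CUBIC))
```

```text
(no output)
```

View pics/w1c.png

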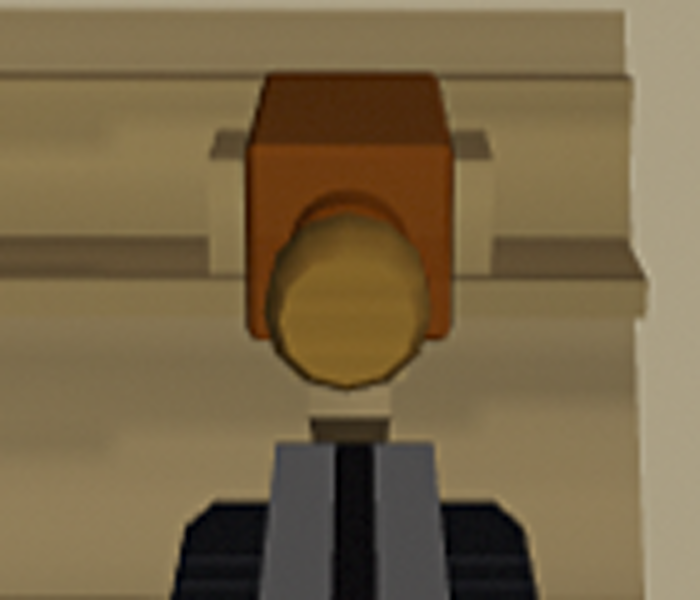

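Stopper top face is centred at px (314.6,218.4), against predicted (314.6,218.7). Alignment is good (flat top, square shoulders), so go down to press.

>>> {"method": "jog_arm", "body": {
  "series": [0, -0.0005, 0.012, 0, 0, 0, -1, 0, -0.0005, 0.012, 0, 0, 0, -1, 0, 0, 0.012, 0, 0, 0, -1, 0, 0, 0.008, 0, 0, 0, -1, 0, 0, 0, 0, 0, 0, -1]
}}

```text
clock: 6.15
position: [559.8, 260.5, 118.4]
tool_rot: [[-0.861, 0.119, -0.494], [0.103, 0.993, 0.059], [0.498, 0.0, -0.867]]
force: [0.2, -0.0, 1.2]
opening: -0.003
```

Run:
```python
from h import *
s=env.state();print(s["position"],s["joint_pos"],s["tool_rot"],s["force"]);T=s["tool_rot"]
print(T.T@(np.array([546,263,93])-s["position"])-[0,0,11])
```

```text
[559.81659114 260.45546316 118.44019888] [  9.02382896  47.66205306  39.82587155 111.07308798   7.83118901
  13.83063205] [[-8.61078901e-01  1.18963493e-01 -4.94358993e-01]
 [ 1.03042394e-01  9.92898596e-01  5.94528558e-02]
 [ 4.97921069e-01  2.53665448e-04 -8.67222315e-01]] [ 0.16489055 -0.02150986  1.15230983]
[-0.50784075  0.87634381 18.04394424]
```

>>> {"method": "jog_arm", "body": {
  "series": [0, 0.0005, 0.006, 0, 0, 0, -1, 0, 0, 0.005, 0, 0, 0, -1, 0, 0, 0.003, 0, 0, 0, -1, 0, 0, 0.002, 0, 0, 0, -1, 0, 0, 0, 0, 0, 0, -1]
}}

```text
clock: 6.78
position: [551.7, 262.3, 103.3]
tool_rot: [[-0.86, 0.118, -0.496], [0.102, 0.993, 0.059], [0.5, 0.0, -0.866]]
force: [0.3, -0.8, 0.6]
opening: 0.003
```

>>> {"method": "jog_arm", "body": {
  "series": [0, 0, 0.001, 0, 0, 0, -1, 0, 0, 0.001, 0, 0, 0, -1]
}}

```text
clock: 7.02
position: [551.4, 262.3, 102.6]
tool_rot: [[-0.861, 0.118, -0.494], [0.102, 0.993, 0.059], [0.498, 0.001, -0.867]]
force: [1.6, -0.3, 7.2]
opening: 0.003
```

>>> {"method": "jog_arm", "body": {
  "series": [0, 0, 0.001, 0, 0, 0, -1, 0, 0, 0.001, 0, 0, 0, -1]
}}

```text
clock: 7.28
position: [550.5, 262.5, 101.1]
tool_rot: [[-0.861, 0.118, -0.494], [0.102, 0.993, 0.059], [0.498, 0.001, -0.867]]
force: [2.4, -0.7, 6.2]
opening: 0.002
```

Contact where predicted; the stopper is sliding at about 7 N. Continue in 1 mm rows.

>>> {"method": "jog_arm", "body": {
  "series": [0, 0, 0.001, 0, 0, 0, -1, 0, 0, 0.001, 0, 0, 0, -1, 0, 0, 0.001, 0, 0, 0, -1]
}}

```text
clock: 7.65
position: [549.0, 262.7, 98.5]
tool_rot: [[-0.861, 0.118, -0.494], [0.102, 0.993, 0.059], [0.498, 0.001, -0.867]]
force: [1.9, -0.7, 6.2]
opening: -0.003
```

>>> {"method": "jog_arm", "body": {
  "series": [0, 0, 0.001, 0, 0, 0, -1, 0, 0, 0.001, 0, 0, 0, -1]
}}

```text
clock: 7.9
position: [548.4, 262.7, 97.4]
tool_rot: [[-0.862, 0.118, -0.493], [0.102, 0.993, 0.06], [0.497, 0.001, -0.868]]
force: [5.7, -0.9, 14.0]
opening: -0.005
```

>>> {"method": "jog_arm", "body": {
  "series": [0, 0, 0.001, 0, 0, 0, -1]
}}

```text
clock: 8.02
position: [548.4, 262.7, 97.3]
tool_rot: [[-0.863, 0.118, -0.492], [0.102, 0.993, 0.06], [0.496, 0.001, -0.869]]
force: [6.3, -1.5, 18.8]
opening: 0.0
```

>>> {"method": "jog_arm", "body": {
  "series": [0, 0, 0.001, 0, 0, 0, -1]
}}

```text
clock: 8.15
position: [548.4, 262.8, 97.3]
tool_rot: [[-0.863, 0.118, -0.491], [0.102, 0.993, 0.06], [0.494, 0.002, -0.869]]
force: [8.0, -2.5, 23.3]
opening: 0.005
```

Hard stop reached after about 6.5 mm (force 23 N, no further motion). The implied foot height of 21.9 mm matches the 22 mm ledge, so the stopper is home. Retreat and open.

>>> {"method": "jog_arm", "body": {
  "series": [0, 0, -0.006, 0, 0, 0, -1, 0, 0, -0.012, 0, 0, 0, -1, 0, 0, -0.012, 0, 0, 0, -1, 0, 0, -0.015, 0, 0, 0, 1, 0, 0, -0.012, 0, 0, 0, 1, 0, 0, 0, 0, 0, 0, 1, 0, 0, 0, 0, 0, 0, 1]
}}

```text
clock: 9.02
position: [574.4, 259.6, 142.6]
tool_rot: [[-0.86, 0.118, -0.496], [0.102, 0.993, 0.059], [0.5, 0.0, -0.866]]
force: [0.2, 0.8, 0.3]
opening: 0.841
```

Run:
```python
from h import *
s=env.state();print(s["position"],s["opening"],env.tip_reach);c=cam("wrist")
cv2.imwrite("pics/w2.png",env.capture("wrist")[:,:,::-1])
T=tool2(-6.6,30);O=np.array([505.2,267.7,21.9]);a=-T[:,2]
print("pred stopper",proj(c,[O+76*a,O+52*a]))
plan(O+35*a,T)
```

```text
[574.35051505 259.60201066 142.63199645] 0.84100917314831 11.0
pred stopper [[316.32119862 221.55150192]
 [316.15659888 208.71747165]]
3 rows of [-0.0001, 0.0, 0.0348, 0.0004, -0.0001, -0.0008]
```

View pics/w2.png

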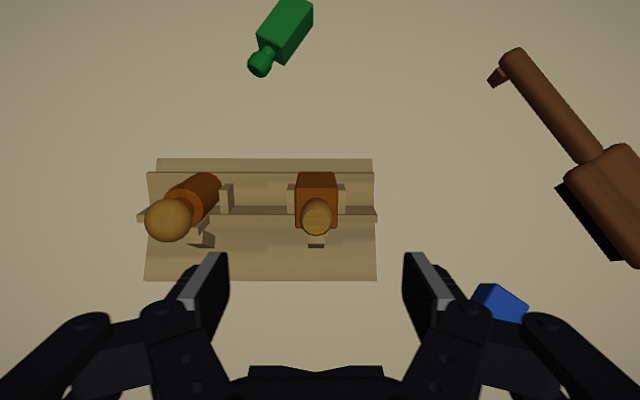

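Stopper top shows at (316,220) as predicted for home, centred between the open jaws (228 and 404). Descend and grip.

>>> {"method": "jog_arm", "body": {
  "series": [0, 0, 0.014, 0, 0, 0, 1, 0, 0, 0.014, 0, 0, 0, 1, 0, 0, 0.014, 0, 0, 0, 1, 0, 0, 0.014, 0, 0, 0, 1, 0, 0, 0.014, 0, 0, 0, 1, 0, 0, 0.014, 0, 0, 0, 1, 0, 0, 0.012, 0, 0, 0, 1, 0, 0, 0.008, 0, 0, 0, 1, 0, 0, 0, 0, 0, 0, 1],
  "newtons": 25
}}

```text
clock: 10.2
position: [522.5, 265.7, 52.8]
tool_rot: [[-0.86, 0.118, -0.497], [0.102, 0.993, 0.059], [0.5, -0.0, -0.866]]
force: [-1.1, 0.3, -0.8]
opening: 1.0
```

>>> {"method": "jog_arm", "body": {
  "series": [0, 0, 0, 0, 0, 0, -1, 0, 0, 0, 0, 0, 0, -1, 0, 0, 0, 0, 0, 0, -1, 0, 0, 0, 0, 0, 0, -1, 0, 0, 0, 0, 0, 0, -1, 0, 0, 0, 0, 0, 0, -1],
  "newtons": 25
}}

```text
clock: 10.95
position: [523.3, 265.7, 53.4]
tool_rot: [[-0.861, 0.118, -0.495], [0.102, 0.993, 0.059], [0.499, 0.0, -0.867]]
force: [1.6, -0.6, 2.1]
opening: 0.323
```

Gripped (27.5 mm). Draw out along its axis.

>>> {"method": "jog_arm", "body": {
  "series": [0, 0, -0.006, 0, 0, 0, -1, 0, 0, -0.01, 0, 0, 0, -1, 0, 0, -0.014, 0, 0, 0, -1, 0, 0, -0.014, 0, 0, 0, -1, 0, 0, -0.014, 0, 0, 0, -1, 0, 0, -0.014, 0, 0, 0, -1, 0, 0, -0.01, 0, 0, 0, -1, 0, 0, 0, 0, 0, 0, -1]
}}

```text
clock: 11.95
position: [564.5, 260.8, 125.0]
tool_rot: [[-0.861, 0.118, -0.494], [0.102, 0.993, 0.059], [0.498, 0.001, -0.867]]
force: [0.8, 0.1, -1.3]
opening: 0.323
```

Run:
```python
from h import *
s=env.state();print(s["position"],s["opening"],s["force"])
A=tool2(-6.6,0);B=tool2(-16,0)
plan([540,240,300],A)
plan([515,-166,300],B,[540,240,300],A)
plan([515,-166,240],B,[515,-166,300],B)
```

```text
[564.49435697 260.78889982 125.02545069] 0.32342277886556875 [ 0.78178071  0.13567973 -1.31174697]
4 rows of [0.0194, -0.0058, -0.0401, 0.0004, -0.1303, -0.0007]
10 rows of [-0.0052, -0.0404, 0.0, 0.0, 0.0, 0.0164]
2 rows of [0.0, 0.0, 0.03, 0.0, 0.0, 0.0]
```

>>> {"method": "jog_arm", "body": {
  "series": [0.013, -0.0038, -0.0267, 0, -0.0868, -0.0005, -1, 0.013, -0.0038, -0.0267, 0, -0.0868, -0.0005, -1, 0.013, -0.0038, -0.0267, 0, -0.0868, -0.0005, -1, 0.013, -0.0038, -0.0267, 0, -0.0868, -0.0005, -1, 0.013, -0.0038, -0.0267, 0, -0.0868, -0.0005, -1, 0.013, -0.0038, -0.0267, 0, -0.0868, -0.0005, -1]
}}

```text
clock: 12.7
position: [534.8, 240.9, 299.4]
tool_rot: [[-0.993, 0.115, 0.001], [0.115, 0.993, 0.001], [-0.001, 0.001, -1.0]]
force: [-0.2, 0.7, 0.1]
opening: 0.328
```

>>> {"method": "jog_arm", "body": {
  "series": [-0.0047, -0.0337, 0, 0, 0, 0.0137, -1, -0.0047, -0.0337, 0, 0, 0, 0.0137, -1, -0.0047, -0.0337, 0, 0, 0, 0.0137, -1, -0.0047, -0.0337, 0, 0, 0, 0.0137, -1, -0.0047, -0.0337, 0, 0, 0, 0.0137, -1, -0.0047, -0.0337, 0, 0, 0, 0.0137, -1, -0.0047, -0.0337, 0, 0, 0, 0.0137, -1, -0.0047, -0.0337, 0, 0, 0, 0.0137, -1, -0.0047, -0.0337, 0, 0, 0, 0.0137, -1, -0.0047, -0.0337, 0, 0, 0, 0.0137, -1, -0.0047, -0.0337, 0, 0, 0, 0.0137, -1, -0.0047, -0.0337, 0, 0, 0, 0.0137, -1]
}}

```text
clock: 14.2
position: [513.7, -167.1, 297.8]
tool_rot: [[-0.961, 0.276, -0.002], [0.276, 0.961, 0.002], [0.003, 0.001, -1.0]]
force: [0.8, -0.2, -0.8]
opening: 0.326
```

Run:
```python
from h import *
s=env.state();print(s["position"],s["tool_rot"],s["joint_pos"],s["opening"])
plan([515,-166,300],tool2(-16,0))
c=cam("wrist");cv2.imwrite("pics/w3.png",env.capture("wrist")[:,:,::-1])
x=np.array([.961,-.276,0]);y=np.array([.276,.961,0]);f=np.array([472.9,-156,147])
print(proj(c,[f-73*y,f,f+73*y,f+50*x-[0,0,60]]))
import pickle;pickle.dump(c,open("w3.pkl","wb"))
```

```text
[ 513.68384442 -167.07611605  297.8003424 ] [[-9.61058801e-01  2.76334709e-01 -2.26056578e-03]
 [ 2.76331658e-01  9.61061051e-01  1.57214102e-03]
 [ 2.60697886e-03  8.86254072e-04 -9.99996209e-01]] [-3.19036675e+01 -3.13376634e+00  2.13957421e+00  9.54309010e+01
  8.01897823e-03 -1.58621684e+01] 0.32617698804808487
1 rows of [-0.001, 0.0014, -0.0022, 0.0009, -0.0026, -0.0007]
[[221.24801179 131.82488728]
 [314.95263751 131.88299176]
 [408.58694488 131.77139753]
 [314.9516619  177.30963607]]
```

View pics/w3.png

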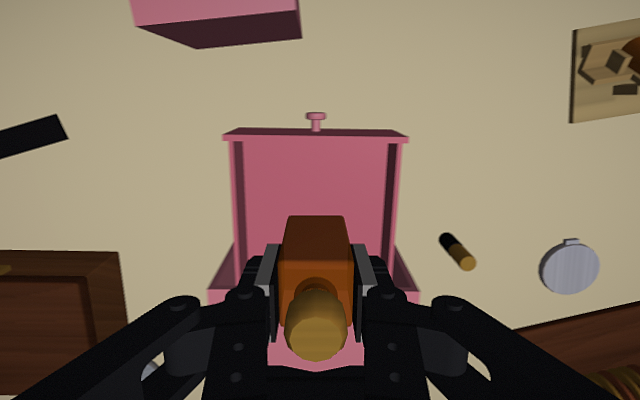

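Drawer seen: the front's outer top edge runs from (222,133) to (408,138) with its middle at 315, as predicted within about 2 mm. The vial is held straight with its stopper seated. Lower it.

>>> {"method": "jog_arm", "body": {
  "series": [-0.0036, 0, 0.02, 0, 0, 0, -1, 0, 0, 0.025, 0, 0, 0, -1, 0, 0, 0.025, 0, 0, 0, -1, 0, 0, 0.025, 0, 0, 0, -1, 0, 0, 0.025, 0, 0, 0, -1, 0, 0, 0.02, 0, 0, 0, -1, 0, 0, 0.015, 0, 0, 0, -1, 0, 0, 0.01, 0, 0, 0, -1, 0, 0, 0, 0, 0, 0, -1]
}}

```text
clock: 15.38
position: [517.1, -166.8, 132.6]
tool_rot: [[-0.961, 0.276, -0.002], [0.276, 0.961, 0.002], [0.003, 0.001, -1.0]]
force: [-0.2, 0.3, -0.2]
opening: 0.323
```

>>> {"method": "jog_arm", "body": {
  "series": [0, 0, 0.003, 0, 0, 0, -1, 0, 0, 0, 0, 0, 0, -1]
}}

```text
clock: 15.62
position: [517.6, -167.2, 130.5]
tool_rot: [[-0.961, 0.276, -0.001], [0.276, 0.961, 0.001], [0.001, 0.0, -1.0]]
force: [-0.7, 0.2, -0.7]
opening: 0.322
```

>>> {"method": "jog_arm", "body": {
  "series": [0, 0, 0.002, 0, 0, 0, -1, 0, 0, 0.002, 0, 0, 0, -1, 0, 0, 0, 0, 0, 0, -1]
}}

```text
clock: 16.0
position: [517.2, -166.9, 125.9]
tool_rot: [[-0.961, 0.276, -0.002], [0.276, 0.961, 0.001], [0.002, 0.001, -1.0]]
force: [-0.4, -0.2, -1.6]
opening: 0.323
```

>>> {"method": "jog_arm", "body": {
  "series": [0, 0, 0.001, 0, 0, 0, -1, 0, 0, 0.001, 0, 0, 0, -1]
}}

```text
clock: 16.25
position: [517.3, -167.0, 124.1]
tool_rot: [[-0.961, 0.276, -0.002], [0.276, 0.961, 0.001], [0.002, 0.001, -1.0]]
force: [0.4, 0.3, -0.4]
opening: 0.324
```

>>> {"method": "jog_arm", "body": {
  "series": [0, 0, 0.001, 0, 0, 0, -1, 0, 0, 0, 0, 0, 0, -1]
}}

```text
clock: 16.5
position: [517.4, -167.0, 123.3]
tool_rot: [[-0.961, 0.276, -0.002], [0.276, 0.961, 0.001], [0.002, 0.001, -1.0]]
force: [-0.2, 0.7, 0.6]
opening: 0.325
```

>>> {"method": "jog_arm", "body": {
  "series": [0, 0, 0.001, 0, 0, 0, -1, 0, 0, 0, 0, 0, 0, -1]
}}

```text
clock: 16.75
position: [517.9, -167.2, 123.2]
tool_rot: [[-0.961, 0.276, -0.0], [0.276, 0.961, 0.001], [0.0, 0.0, -1.0]]
force: [-1.1, 0.9, 7.5]
opening: 0.322
```

>>> {"method": "jog_arm", "body": {
  "series": [0, 0, 0.0005, 0, 0, 0, -1, 0, 0, 0, 0, 0, 0, -1]
}}

```text
clock: 17.0
position: [518.2, -167.3, 123.2]
tool_rot: [[-0.961, 0.276, 0.001], [0.276, 0.961, 0.0], [-0.0, 0.0, -1.0]]
force: [-1.7, 1.8, 10.0]
opening: 0.323
```

Set down at z 123.2 (expected 123.4). Relax and release.

>>> {"method": "jog_arm", "body": {
  "series": [0, 0, -0.001, 0, 0, 0, -1, 0, 0, 0, 0, 0, 0, -0.2, 0, 0, 0, 0, 0, 0, 0.1, 0, 0, 0, 0, 0, 0, 0.3, 0, 0, 0, 0, 0, 0, 0.3, 0, 0, 0, 0, 0, 0, 0.3]
}}

```text
clock: 17.75
position: [517.3, -167.0, 122.6]
tool_rot: [[-0.961, 0.276, -0.002], [0.276, 0.961, 0.001], [0.002, 0.001, -1.0]]
force: [-0.8, -0.0, -0.1]
opening: 0.652
```

>>> {"method": "jog_arm", "body": {
  "series": [0, 0, -0.01, 0, 0, 0, 0.3, 0, 0, -0.02, 0, 0, 0, 0.3, 0, 0, -0.025, 0, 0, 0, 0.3, 0, 0, -0.03, 0, 0, 0, 0.3, 0, 0, -0.04, 0, 0, 0, 0.3, 0, 0, -0.04, 0, 0, 0, -1, 0.01, 0, 0, 0, 0, 0, -1, 0.04, 0, 0, 0, 0, 0, -1, 0.04, 0, 0, 0, 0, 0, -1]
}}

```text
clock: 18.88
position: [429.8, -141.8, 287.9]
tool_rot: [[-0.961, 0.276, -0.002], [0.276, 0.961, 0.001], [0.002, 0.001, -1.0]]
force: [-0.2, -0.2, -0.9]
opening: -0.001
```

Run:
```python
from h import *
s=env.state();print(s["position"],s["joint_pos"],s["opening"])
c=cam("wrist");cv2.imwrite("pics/w4.png",env.capture("wrist")[:,:,::-1])
B=tool2(-16,-25);x=np.array([.961,-.276,0]);f=np.array([471,-155.5,147])
# tips (11 ahead) 25 mm in front of the panel, tip z 133
tip=f-30*x-[0,0,13]
p=tip-11*B[:,2];print("target",p,B);plan(p+[0,0,120],B);plan(p,B,p+[0,0,120],B)
```

```text
[ 429.84255848 -141.82744641  287.86465765] [-3.48937269e+01 -1.86693927e+01 -1.26264371e+01  9.61835236e+01
 -6.83768401e-03 -1.88954257e+01] -0.0008000271880908314
target [ 437.70128578 -145.93861682  143.96938566] [[-0.87119896  0.27563736  0.40624675]
 [ 0.24981228  0.9612617  -0.11648938]
 [-0.42261826  0.         -0.90630779]]
4 rows of [-0.0021, -0.0006, 0.0065, 0.0002, -0.1102, 0.0001]
3 rows of [0.0169, 0.0, 0.0363, 0.0, 0.0, 0.0]
```

View pics/w4.png

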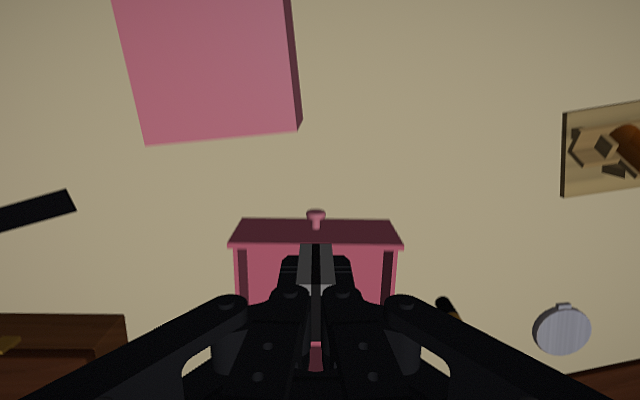

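The drawer is empty of obstruction ahead of me, but the gripper hides the vial. I'll check it in the fixed views while moving to the front.

Run:
```python
from h import *
s=cv2.cvtColor(env.capture("scene"),cv2.COLOR_RGB2BGR);t=cv2.cvtColor(env.capture("top"),cv2.COLOR_RGB2BGR)
f=lambda i,x,y,w,h:cv2.resize(i[y:y+h,x:x+w],(400,300),interpolation=cv2.INTER_CUBIC)
cv2.imwrite("pics/v5.png",np.hstack([f(s,190,90,140,105),f(t,360,150,140,105)]))
B=tool2(-16,-12);x=np.array([.961,-.276,0]);ff=np.array([471,-155.5,147])
p=ff-30*x-[0,0,13]-11*B[:,2];print(p);plan(p+[0,0,60],B);plan(p,B,p+[0,0,60],B)
```

```text
[ 439.97156701 -146.58960948  144.75962361]
2 rows of [-0.0032, -0.0009, 0.0421, 0.0, -0.1051, -0.0003]
2 rows of [0.0062, 0.0, 0.0293, 0.0, 0.0, 0.0]
```

View pics/v5.png

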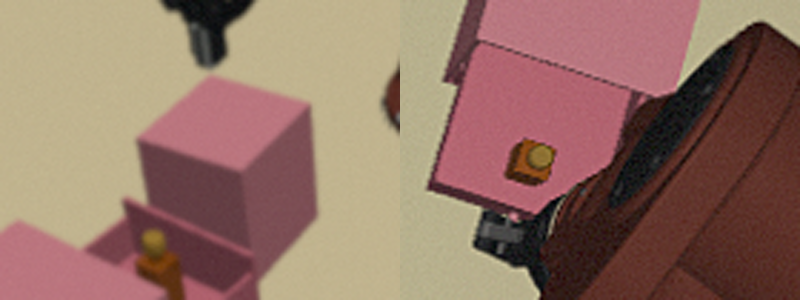

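Run:
```python
from h import *
c=cam("top");q=cam("scene")
# small unit's top front corners: top (387,263),(448,273); scene crop1 px
o1,d1=rays(c,[(387,264),(447,273)]);o2,d2=rays(q,[(130+240*.45,110+65*.45),(130+323*.45,110+88*.45)])
for a in range(2):
  for b in range(2):
    A=np.c_[d1[a],-d2[b]];k=np.linalg.lstsq(A,o2-o1,rcond=None)[0];P,Q=o1+k[0]*d1[a],o2+k[1]*d2[b];print(a,b,P.round(),np.linalg.norm(P-Q).round(1))
```

```text
0 0 [ 384. -113.  175.] 115.9
0 1 [ 384. -119.  143.] 21.3
1 0 [ 366. -256.  139.] 1.4
1 1 [ 366. -258.  134.] 102.2
```

The vial stands upright in the drawer. The small unit's top is at about z 139 with its edge at x≈384, so the gripper clears it. Move in front of the panel.

>>> {"method": "jog_arm", "body": {
  "series": [-0.0021, -0.0006, 0.0281, 0, -0.07, -0.0002, -1, -0.0021, -0.0006, 0.0281, 0, -0.07, -0.0002, -1, -0.0021, -0.0006, 0.0281, 0, -0.07, -0.0002, -1, 0.0041, 0, 0.0195, 0, 0, 0, -1, 0.0041, 0, 0.0195, 0, 0, 0, -1, 0.0041, 0, 0.0195, 0, 0, 0, -1, 0, 0, 0, 0, 0, 0, -1]
}}

```text
clock: 19.9
position: [441.6, -146.8, 142.8]
tool_rot: [[-0.941, 0.275, 0.196], [0.27, 0.961, -0.055], [-0.204, 0.002, -0.979]]
force: [-0.1, 0.3, -0.5]
opening: -0.004
```

Run:
```python
from h import *
s=env.state();T=s["tool_rot"];print(s["position"],T[:,2],s["position"]+11*T[:,2]);x=np.array([.961,-.276,0])
print("unit x in tool",T.T@x)
```

```text
[ 441.56525578 -146.765944    142.7950654 ] [ 0.19637111 -0.05457271 -0.97900981] [ 443.72533794 -147.36624383  132.02595749]
unit x in tool [-9.78862716e-01 -8.08421635e-04  2.03774701e-01]
```

>>> {"method": "jog_arm", "body": {
  "series": [-0.0049, 0, 0.001, 0, 0, 0, -1, -0.0039, 0, 0.0008, 0, 0, 0, -1, -0.002, 0, 0.0004, 0, 0, 0, -1, -0.002, 0, 0.0004, 0, 0, 0, -1, -0.002, 0, 0.0004, 0, 0, 0, -1, -0.002, 0, 0.0004, 0, 0, 0, -1, -0.002, 0, 0.0004, 0, 0, 0, -1, -0.002, 0, 0.0004, 0, 0, 0, -1, -0.002, 0, 0.0004, 0, 0, 0, -1, -0.002, 0, 0.0004, 0, 0, 0, -1]
}}

```text
clock: 21.15
position: [466.5, -154.3, 144.6]
tool_rot: [[-0.941, 0.275, 0.198], [0.27, 0.961, -0.056], [-0.206, 0.0, -0.979]]
force: [-1.5, 0.4, 0.6]
opening: -0.004
```

>>> {"method": "jog_arm", "body": {
  "series": [-0.0029, 0, 0.0006, 0, 0, 0, -1, -0.0029, 0, 0.0006, 0, 0, 0, -1, -0.0029, 0, 0.0006, 0, 0, 0, -1, -0.0029, 0, 0.0006, 0, 0, 0, -1, -0.0029, 0, 0.0006, 0, 0, 0, -1, -0.0029, 0, 0.0006, 0, 0, 0, -1, -0.0029, 0, 0.0006, 0, 0, 0, -1, -0.0029, 0, 0.0006, 0, 0, 0, -1, -0.0029, 0, 0.0006, 0, 0, 0, -1, -0.0029, 0, 0.0006, 0, 0, 0, -1, -0.0029, 0, 0.0006, 0, 0, 0, -1, -0.0029, 0, 0.0006, 0, 0, 0, -1]
}}

```text
clock: 22.65
position: [500.9, -164.1, 144.8]
tool_rot: [[-0.941, 0.275, 0.199], [0.27, 0.961, -0.056], [-0.206, 0.001, -0.978]]
force: [-1.7, -0.5, -0.6]
opening: 0.002
```

Force of about 1.7 N is the drawer friction, so it is sliding.

>>> {"method": "jog_arm", "body": {
  "series": [-0.0029, 0, 0.0006, 0, 0, 0, -1, -0.0029, 0, 0.0006, 0, 0, 0, -1, -0.0029, 0, 0.0006, 0, 0, 0, -1, -0.0029, 0, 0.0006, 0, 0, 0, -1, -0.0029, 0, 0.0006, 0, 0, 0, -1, -0.0029, 0, 0.0006, 0, 0, 0, -1, -0.0029, 0, 0.0006, 0, 0, 0, -1, -0.0029, 0, 0.0006, 0, 0, 0, -1, -0.0029, 0, 0.0006, 0, 0, 0, -1, -0.0029, 0, 0.0006, 0, 0, 0, -1, -0.0029, 0, 0.0006, 0, 0, 0, -1, -0.0029, 0, 0.0006, 0, 0, 0, -1]
}}

```text
clock: 24.15
position: [535.0, -173.9, 145.0]
tool_rot: [[-0.941, 0.275, 0.199], [0.27, 0.961, -0.056], [-0.206, 0.001, -0.978]]
force: [-2.4, -0.6, 0.1]
opening: 0.002
```

>>> {"method": "jog_arm", "body": {
  "series": [-0.0029, 0, 0.0006, 0, 0, 0, -1, -0.0029, 0, 0.0006, 0, 0, 0, -1, -0.0029, 0, 0.0006, 0, 0, 0, -1, -0.0029, 0, 0.0006, 0, 0, 0, -1, -0.0029, 0, 0.0006, 0, 0, 0, -1, -0.0029, 0, 0.0006, 0, 0, 0, -1, -0.0029, 0, 0.0006, 0, 0, 0, -1, -0.002, 0, 0.0004, 0, 0, 0, -1, -0.001, 0, 0.0002, 0, 0, 0, -1]
}}

```text
clock: 25.28
position: [557.8, -180.4, 145.1]
tool_rot: [[-0.941, 0.275, 0.199], [0.269, 0.961, -0.056], [-0.206, 0.001, -0.978]]
force: [-1.7, -0.1, 1.0]
opening: 0.002
```

>>> {"method": "jog_arm", "body": {
  "series": [-0.001, 0, 0.0002, 0, 0, 0, -1, -0.001, 0, 0.0002, 0, 0, 0, -1]
}}

```text
clock: 25.52
position: [559.7, -181.0, 145.1]
tool_rot: [[-0.941, 0.275, 0.199], [0.27, 0.961, -0.056], [-0.206, 0.001, -0.978]]
force: [-1.8, -0.1, -0.7]
opening: -0.001
```

>>> {"method": "jog_arm", "body": {
  "series": [-0.001, 0, 0.0002, 0, 0, 0, -1, -0.001, 0, 0.0002, 0, 0, 0, -1]
}}

```text
clock: 25.78
position: [561.7, -181.5, 145.1]
tool_rot: [[-0.941, 0.275, 0.199], [0.269, 0.961, -0.056], [-0.206, 0.001, -0.978]]
force: [-1.8, -0.9, -0.1]
opening: 0.002
```

>>> {"method": "jog_arm", "body": {
  "series": [-0.001, 0, 0.0002, 0, 0, 0, -1, -0.001, 0, 0.0002, 0, 0, 0, -1, -0.001, 0, 0.0002, 0, 0, 0, -1]
}}

```text
clock: 26.15
position: [564.6, -182.4, 145.1]
tool_rot: [[-0.941, 0.275, 0.199], [0.27, 0.961, -0.056], [-0.206, 0.001, -0.978]]
force: [-1.4, -0.2, -0.2]
opening: -0.001
```

>>> {"method": "jog_arm", "body": {
  "series": [-0.001, 0, 0.0002, 0, 0, 0, -1, -0.001, 0, 0.0002, 0, 0, 0, -1]
}}

```text
clock: 26.4
position: [566.6, -182.9, 145.2]
tool_rot: [[-0.941, 0.275, 0.199], [0.269, 0.961, -0.056], [-0.206, 0.001, -0.978]]
force: [-1.4, -0.9, -0.2]
opening: -0.003
```

>>> {"method": "jog_arm", "body": {
  "series": [-0.001, 0, 0.0002, 0, 0, 0, -1, -0.001, 0, 0.0002, 0, 0, 0, -1]
}}

```text
clock: 26.65
position: [568.6, -183.5, 145.2]
tool_rot: [[-0.941, 0.275, 0.199], [0.27, 0.961, -0.056], [-0.206, 0.001, -0.978]]
force: [-2.5, -0.8, -2.1]
opening: 0.004
```

>>> {"method": "jog_arm", "body": {
  "series": [-0.001, 0, 0.0002, 0, 0, 0, -1, -0.001, 0, 0.0002, 0, 0, 0, -1]
}}

```text
clock: 26.9
position: [569.6, -183.8, 145.0]
tool_rot: [[-0.941, 0.276, 0.196], [0.27, 0.961, -0.056], [-0.204, 0.0, -0.979]]
force: [-11.9, 1.9, 6.1]
opening: 0.001
```

>>> {"method": "jog_arm", "body": {
  "series": [-0.001, 0, 0.0002, 0, 0, 0, -1, -0.001, 0, 0.0002, 0, 0, 0, -1]
}}

```text
clock: 27.15
position: [569.9, -183.9, 144.9]
tool_rot: [[-0.942, 0.276, 0.193], [0.27, 0.961, -0.055], [-0.201, 0.0, -0.98]]
force: [-26.3, 5.0, 14.6]
opening: -0.002
```

Hard stop at the expected place. Back off and check from the fixed views.

>>> {"method": "jog_arm", "body": {
  "series": [0.006, 0, -0.0012, 0, 0, 0, -1, 0.0196, 0, -0.004, 0, 0, 0, -1, 0.0392, 0, -0.0082, 0, 0, 0, -1, 0.0392, 0, -0.0082, 0, 0, 0, -1, 0, 0, -0.04, 0, 0, 0, -1, 0, 0, -0.05, 0, 0, 0, -1, 0, 0.05, 0, 0, 0, 0, -1, 0, 0.055, 0, 0, 0, 0, -1, 0, 0.055, 0, 0, 0, 0, -1, 0, 0.055, 0, 0, 0, 0, -1, 0, 0, 0, 0, 0, 0, -1]
}}

```text
clock: 28.52
position: [512.2, 60.1, 233.4]
tool_rot: [[-0.942, 0.27, 0.2], [0.264, 0.963, -0.054], [-0.207, 0.002, -0.978]]
force: [-0.1, -0.4, -0.5]
opening: -0.004
```

Run:
```python
from h import *
w=cv2.cvtColor(env.capture("wrist"),cv2.COLOR_RGB2BGR);s=cv2.cvtColor(env.capture("scene"),cv2.COLOR_RGB2BGR);t=cv2.cvtColor(env.capture("top"),cv2.COLOR_RGB2BGR)
f=lambda i,x,y,w,h:cv2.resize(i[y:y+h,x:x+w],(400,300),interpolation=cv2.INTER_CUBIC)
cv2.imwrite("pics/v6.png",np.vstack([np.hstack([f(s,130,110,160,120),f(t,360,90,140,105)]),np.hstack([f(w,0,0,640,400),f(t,190,100,280,210)])]))
q=cam("top");print(proj(q,[[661.3-85*.961-73*.276,-210+85*.276-73*.961,147],[661.3-85*.961+73*.276,-210+85*.276+73*.961,147]]))
```

```text
[[447.09604541 187.98574821]
 [386.47947731 169.10181522]]
```

View pics/v6.png

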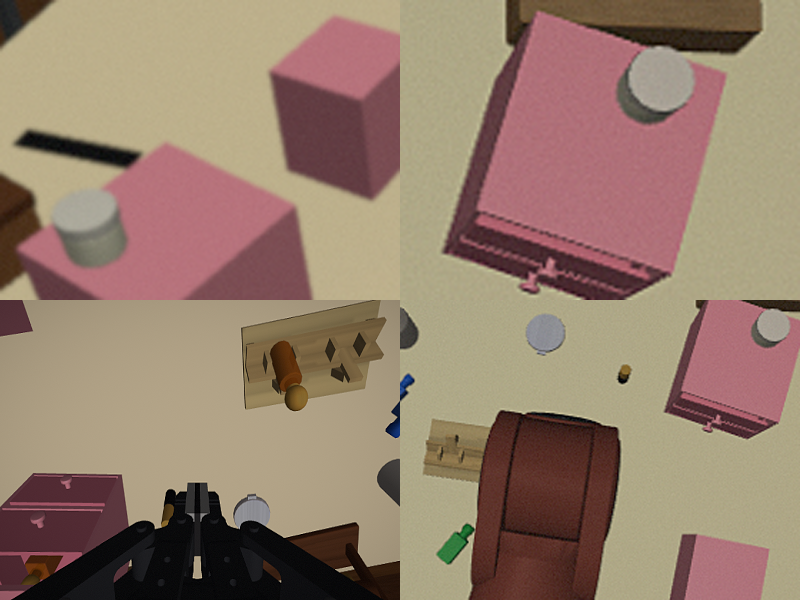

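Run:
```python
from h import *
c=cam("wrist");w=cv2.cvtColor(env.capture("wrist"),cv2.COLOR_RGB2BGR)
cv2.imwrite("pics/v7.png",cv2.resize(w[220:400,0:240],(800,600),interpolation=cv2.INTER_CUBIC))
x=np.array([.961,-.276]);P=np.array([581.5,-186.8])+x*46;p=proj(c,[[*P,163],[*P,139]]);print((p-[0,220])*800/240)
```

```text
[[166.79290959 572.56421647]
 [228.27772661 483.85964537]]
```

View pics/v7.png

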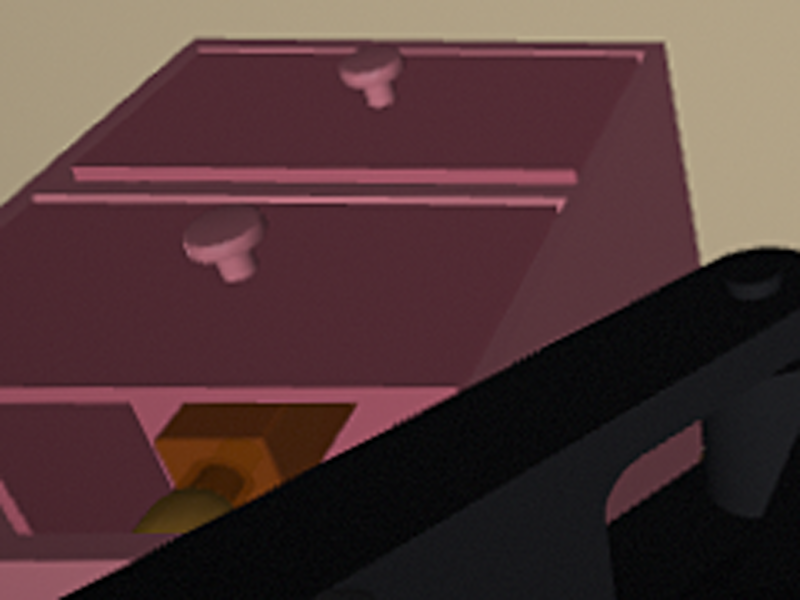

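The vial stands upright behind the flush drawer front, with its stopper near the predicted place. Handing in.

```bash
python3 -c "
from workcell import env
print(env.state()['clock'],env.sign_off())"
```

```text
the job is handed in; nothing more can be done
28.725 None
```

I did the job in the order asked and handed it in at 28.7 s. The hand-in reports no verdict.

- **Stopper:** I pressed it along the vial's axis while the vial still leaned in the rest. It slid about 6.5 mm at roughly 7 N to a hard stop, where I pressed to about 25 N. The foot height this implies, 21.9 mm, matches the 22 mm ledge.
- **Vial:** I gripped it at 25 N, drew it out along its axis and set it upright in the top drawer. It touched down at 123.2 mm, against 123.4 mm expected.
- **Drawer:** I pushed it until it stopped hard, about 2 mm beyond my estimate of the shut position. I pressed up to about 30 N at that stop.

**Last checks:** The views show the drawer front flush, level with the lower drawer. The vial stands upright behind it, with its stopper top partly hidden by the gripper. The round vial and the jar look undisturbed, and the compact and lipstick appear where they were. The arm is clear of everything. No check failed. The one setback was an early move that ran joint 6 to its range limit, so I used the half-turned grasp instead.

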